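# Load the chocolate log portioner and feed four slices

### The job

Take the chocolate log off its white rest and lay it in the trough of the portioner, between the blue pusher and the gate, letting it settle into the groove before you let go. Then work the feed lever exactly four full strokes, letting it come all the way home after each, so that the pusher feeds the log out through the gate. Move the pusher only with the lever, and leave the bowl, the mould, the jar and the cup where they are.

Things in the scene. Friction and masses are not known exactly. Their poses are not given: they have to be found in the camera images.
- portioner: Benchtop log portioner, fixed to the counter; place and yaw vary. White base 420 x 130 x 14 mm; origin at the centre of its underside, x = feed direction (from pusher to gate), z up. Grey ratchet housing at x = -140 to -40, y = -72 to -26 mm, 52 mm high.
- trough_mid (a point): Point on the axis that a log has when it lies in the trough: x = 40, y = 0, z = 75 mm of the portioner, axes as the portioner's. The trough is a steel V-groove along the portioner's x, from x = -80 to +200 mm, 36 mm wide over its edges (edges 57 mm high), walls rising 30 degrees to each side.
- gate (a point): Centre of the gate at x = 140, y = 0, z = 75 mm of the portioner: an arch across the trough, 12 mm thick along x, posts at y = +-46 mm (opening 80 mm wide), red bar on top up to 144 mm height, blade edge 112 mm high.
- pusher_face (a point): Centre of the front face of the blue pusher disc (44 mm diameter), on the trough's centre line 75 mm above the counter; axes as the portioner's. At the start at x = -45 mm of the portioner, 179 mm before the gate's near face: the 150 mm log fits between with 29 mm to spare.
- pusher (a joint): Travel of the pusher in m along the feed direction, 0 at the start. A ratchet under the lever moves it 0.015 m for each full lever stroke; it stays there when the lever returns (stiff slide, cannot be drawn back by the lever). Four strokes: 0.060.
- feed_lever (a joint): Feed lever angle, rad: 0 = home (leaning 0.35 back, away from the gate), 0.70 = full stroke (at its stop, leaning 0.35 towards the gate). Let go, a spring returns it home within a second; pushing the knob takes about 4 to 8 N. A stroke feeds one notch only if pushed fully over, and the next tooth is taken only when it comes back home.
- lever_knob (a point): Centre of the black ball knob (40 mm diameter) on the feed lever's end (rod 12 mm thick), 160 mm from the pivot, which is at x = -90, y = -90, z = 34 mm of the portioner, axis along its y. At home the knob is at x = -145, at full stroke at x = -35, both y = -90, z = 184 mm (194 in mid-swing).
- log: Hard-set dark chocolate log, solid cylinder 50 mm in diameter and 150 mm long with a white ring near each end, 0.25 to 0.45 kg, lying along its x axis; it may roll about that axis. It starts on the white rest.
- log_center (a point): Centre of the log, on its axis; 60 mm above the counter while it lies on the rest.
- rest: White plastic rest, fixed: base 150 x 70 x 10 mm, origin at the centre of its underside, with two grooved saddles (each 20 mm long, 36 mm wide, up to 42 mm high) at x = +-55 mm that carry the log along the rest's x axis. Between the saddles (90 mm) the log is free for the fingers.
- bowl: Steel mixing bowl, 200 mm across, 85 mm high, origin at the centre of its underside; leave alone.
- mould: Red chocolate mould, plate 200 x 120 x 20 mm, origin at the centre of its underside; leave alone.
- jar: Amber glass jar with white lid, 60 mm across, 140 mm high, origin at the centre of its underside; leave alone.
- cup: Small steel cup, 70 mm across, 65 mm high, origin at the centre of its underside; leave alone.
Not all that is in view belongs to the job. What is shaped like the log but pink is not meant.

How it is judged:
On the way, in this order (a step that is already met when the one before it is completed fails the run):
1. the log lies down in the trough's groove, between pusher and gate, while the fingers still hold it (y of log_center in the frame of pusher_face between -0.007 and 0.007 m and z of log_center in the frame of pusher_face between -0.006 and 0.006 m and angle between the x axis of log and the x axis of portioner, either way round below 0.06 rad and x of log_center in the frame of pusher_face between 0.068 and 0.108 m and value of joint pusher below 0.005 m and contact force between the fingers and log above 1 N), for 0.2 s.
2. the log has been let go and lies still in the groove between pusher and gate (y of log_center in the frame of pusher_face between -0.007 and 0.007 m and z of log_center in the frame of pusher_face between -0.006 and 0.006 m and angle between the x axis of log and the x axis of portioner, either way round below 0.06 rad and x of log_center in the frame of pusher_face between 0.068 and 0.108 m and value of joint pusher below 0.005 m and contact force between the fingers and log below 0.1 N and linear speed of log below 0.02 m/s), for 0.2 s.
3. first stroke: the lever is pushed fully over and the pusher has advanced 1 notch in all (value of joint feed_lever above 0.62 rad and value of joint pusher between 0.01 and 0.02 m), for 0.05 s.
4. the lever is back home after the first stroke (value of joint feed_lever below 0.06 rad), for 0.1 s.
5. second stroke: the lever is pushed fully over and the pusher has advanced 2 notches in all (value of joint feed_lever above 0.62 rad and value of joint pusher between 0.025 and 0.035 m), for 0.05 s.
6. the lever is back home after the second stroke (value of joint feed_lever below 0.06 rad), for 0.1 s.
7. third stroke: the lever is pushed fully over and the pusher has advanced 3 notches in all (value of joint feed_lever above 0.62 rad and value of joint pusher between 0.04 and 0.05 m), for 0.05 s.
8. the lever is back home after the third stroke (value of joint feed_lever below 0.06 rad), for 0.1 s.
9. fourth stroke: the lever is pushed fully over and the pusher has advanced 4 notches in all (value of joint feed_lever above 0.62 rad and value of joint pusher between 0.055 and 0.065 m), for 0.05 s.
10. the lever is back home after the fourth stroke (value of joint feed_lever below 0.06 rad), for 0.1 s.
At the end, for the whole second after the job is handed in: Pusher advanced 60 mm (+-5), lever home (under 0.06 rad), log at rest in the groove (axis within 7 mm sideways, 6 mm in height, 0.06 rad), its rear end against the pusher (centre 68 to 85 mm ahead of the pusher face); bowl, mould, jar and cup within 30 mm of their starts (value of joint pusher between 0.055 and 0.065 m and value of joint feed_lever below 0.06 rad and y of log_center in the frame of pusher_face between -0.007 and 0.007 m and z of log_center in the frame of pusher_face between -0.006 and 0.006 m and angle between the x axis of log and the x axis of portioner, either way round below 0.06 rad and x of log_center in the frame of pusher_face between 0.068 and 0.085 m and linear speed of log below 0.02 m/s and distance of each of bowl, mould, jar, cup from where it was at the start of the episode below 0.03 m); the robot touches nothing.
It fails at once if a bystander (bowl, mould, jar or cup) is shoved more than 30 mm or tipped over (distance of any of bowl, mould, jar, cup from where it was at the start of the episode above 0.03 m or angle between any of bowl, mould, jar, cup's own z axis and vertical above 0.5 rad).
It fails at once if the robot pushes the pusher itself (more than 3 N) instead of using the lever (contact force between any of the fingers, the arm and pusher above 3 N).
It fails at once if the pusher is fed further than four notches (value of joint pusher above 0.068 m).
It also fails if it takes over 72 s, if anything falls off the work surface, if the arm or the gripper's body presses on something with over 40 N, if the wrist force passes 120 N, or if a joint passes its speed limit or range.

### The arm

A 7-joint arm with a two-finger parallel gripper is mounted at the origin on the work surface. World frame = base frame: x ahead of the robot, y to its left, z up, the work surface at z = 0. Lengths are in m, angles in rad, forces in N, time in s.
With the tool pointing down it reaches from about 0.425 to 0.925 m from the base axis. Payload 6.8 kg.
Tool frame: the origin (TCP) lies at the very end of the fingers, on their centre line; the grasp point (between the pads) lies 19 mm behind it; z points along the fingers, y is the line along which they close (so a half turn about z gives the same grasp; the last joint's range is limited). The gripper opens to 88 mm and grips with 3 to 60 N. Pads are 20 mm wide; open, the fingers measure 115 mm over their backs; the gripper's body (75 mm by 178 mm) begins 61 mm behind the grasp point.
Start: joints at [1.216, 0.477, 0.022, 1.555, -0.011, 1.109, -0.083], TCP at [0.165, -0.655, 0.202] pointing down, gripper open.
Joint ranges: [-2.96, 2.96], [-0.34, 2.1], [-1.41, 1.46], [0.24, 2.44], [-1.37, 4.51], [0.17, 1.92], [-2.96, 2.96]. Speed limits (rad/s): [2.39, 2.39, 3.14, 3.14, 3.14, 3.14, 3.14].

### API

Orientations are given as a 3x3 rotation matrix whose columns are the frame's x, y, z axes.
In Python, from plant import status, viewer, job gives the robot as it stands.
- The arm moves only by the tool drive_tool, never from a script. Its argument "increments" is a list of rows, each a list of 6 numbers: the shift along the tool's x, y, z as a fraction of full scale, then the turn, a rotation vector about the tool's x, y, z as a fraction of full scale. A call has 1 to 12 rows; each row shifts and turns the commanded pose from where the row before left it, along the tool's axes as they then stand; what a row does not reach is not made up. Full scale, the value 1, is 0.2 m for a shift and pi rad for a turn. A row lasts 1/10 s, in which the tool goes at most 50 mm and 8.59 degrees, less where a joint would pass 70% of its speed; a pose out of reach is approached as far as the arm can. A call with a number of a shift or a turn outside -1 to 1 is refused whole. A call with a gripper value outside its range is refused whole. "fingers" is the opening, from 0 (shut) to 1 (fully open), set as the call begins (left out, the last holds). The fingers move at their own pace and stop on an object; the grip force is fixed at half the most. Time passes only in rows, so rows that do not move let the fingers close. It gives the time, the measured TCP pose, the force, the opening and the grip force at its end, in the units of the state.
- status.observe(): the state, without advancing time (a new reading comes with each control period).
- viewer.snapshot(name): name is "side" or "top"; returns a dict with "image" (384x512x3 uint8, red, green, blue), "K" (3x3 intrinsics, pixels), "origin" and "rotation" of the camera in the world. Camera axes: x right, y down, z forward; pixel columns grow to the right and rows downward; lengths in m; the calibration is good to about 2 mm. A picture is of the moment at which its call begins. There is no depth.
- job.sign_off(): hands the job in; it is judged then, once.
The state is a dict: "time_s": time; "joint_pos": joint angles; "qd": joint speeds; "effort": joint torques, N m; "eef_pos": TCP position; "tool_rot": TCP orientation; "ft_force": force on the tool from outside, world axes, zero at the start; "ft_torque": the same for the moment, N m; "grip_width": opening from 0.0 (shut) to 1.0 (fully open); "grasp_force": force on a finger pad.
Only numpy, scipy, OpenCV 4.12 (cv2) and the standard library are available. Lean on these libraries where they do the work, as an engineer would, in place of code of your own. Each camera call takes 0.05 s, during which the arm holds its last target. There are 200 camera calls.

## Working session

There is one attempt and no reset: what is moved stays moved. The work goes in short steps, Python scripts to look and compute and a tool call to move; the robot and the scene stay as the last step left them, time stands still between calls to the robot, and variables do not carry over. Pictures are saved under pics/ and viewed, at most 10 in all, crops included, and the job is handed in when it is done.

Besides the shell and the picture viewer there is one more tool, called after "Request:" by a JSON object that holds its "op" and its "data", one argument or row to a line. drive_tool: Moves the arm, as the interface text tells. Shift numbers are shares of 0.2 m and turn numbers shares of pi rad, none past 1 either way. Its arguments: {"type":"object","properties":{"increments":{"type":"array"},"fingers":{"type":"number"}},"required":["increments"]}

```bash
mkdir -p pics
python3 - <<'E'
from plant import status, viewer, job
import cv2,pickle
s=status.observe();print(s['eef_pos'],s['tool_rot'],s['time_s'])
for n in('top','side'):
    d=viewer.snapshot(n);pickle.dump(d,open(f'{n}0.pkl','wb'));cv2.imwrite(f'pics/{n}0.png',cv2.resize(d['image'][:,:,::-1],(800,600)))
    print(n,d['K'],d['origin'],d['rotation'])
E
```

```text
[ 0.16470864 -0.65396416  0.20091313] [[ 9.69703849e-01  2.44282871e-01 -5.70071001e-04]
 [ 2.44283494e-01 -9.69702416e-01  1.67286883e-03]
 [-1.44146026e-04 -1.76144628e-03 -9.99998438e-01]] 0.0
top [[367.03849406   0.         260.38747261]
 [  0.         367.03849406 189.23446553]
 [  0.           0.           1.        ]] [3.49512455e-01 6.81855859e-04 1.30911590e+00] [[ 0.0106634  -0.98363932  0.17983322]
 [-0.99993829 -0.01104979 -0.00114695]
 [ 0.0031153  -0.17980989 -0.98369645]]
side [[413.06720608   0.         261.32377136]
 [  0.         413.06720608 192.48589334]
 [  0.           0.           1.        ]] [-0.04409908  0.91020658  0.7470819 ] [[-0.81854705 -0.29809027  0.49104269]
 [-0.57428213  0.40463946 -0.71166491]
 [ 0.01344514 -0.86452825 -0.50240435]]
```

View pics/top0.png

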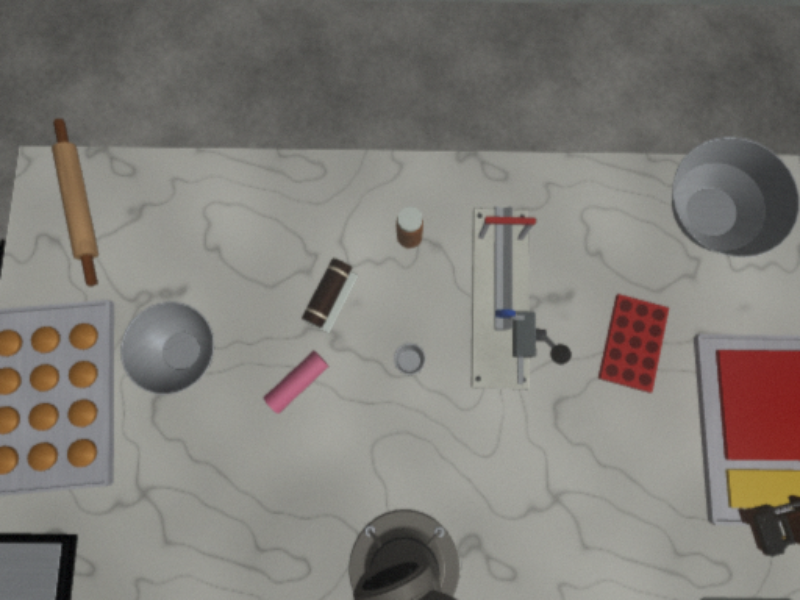

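View pics/side0.png

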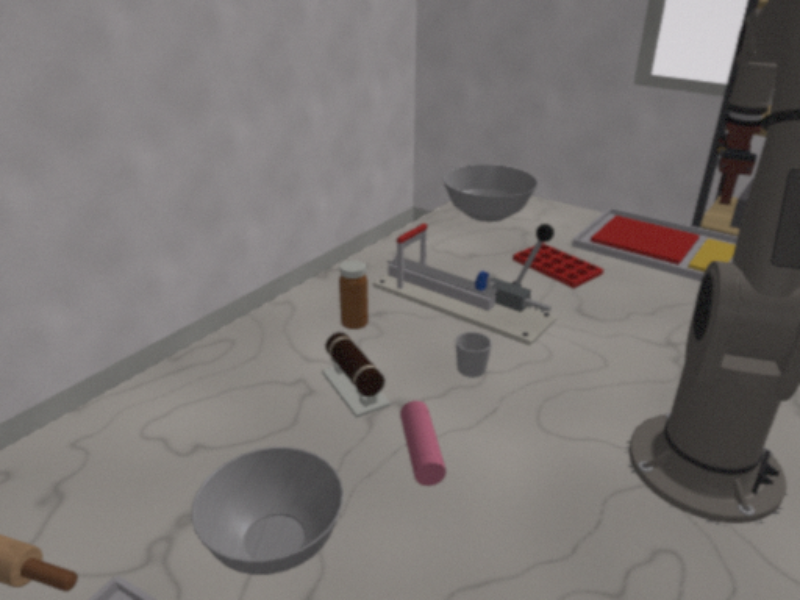

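The log candidates in the top view are the dark cylinder with white rings on a white rest at (328,293) and the pink cylinder at (296,381). The dark one fits the description. I'll confirm it in a crop and measure it along with the portioner.

```bash
cat > h.py <<'E'
import numpy as np,cv2,pickle
def ray(d,uv):
    r=np.asarray(d['rotation'])@np.linalg.inv(d['K'])@np.array([uv[0],uv[1],1.]);return np.asarray(d['origin']),r
def plane(d,uv,z):
    o,r=ray(d,uv);return o+r*(z-o[2])/r[2]
def tri(d1,u1,d2,u2):
    o1,r1=ray(d1,u1);o2,r2=ray(d2,u2)
    t=np.linalg.lstsq(np.c_[r1,-r2],o2-o1,rcond=None)[0];p,q=o1+r1*t[0],o2+r2*t[1]
    return (p+q)/2,np.linalg.norm(p-q)
def proj(d,p):
    c=np.asarray(d['rotation']).T@(np.asarray(p)-d['origin']);c=d['K']@c;return c[:2]/c[2]
def blob(m,roi):
    x0,y0,x1,y1=roi;k=np.zeros(m.shape,np.uint8);k[y0:y1,x0:x1]=m[y0:y1,x0:x1]
    n,l,s,c=cv2.connectedComponentsWithStats(k.astype(np.uint8));i=1+np.argmax(s[1:,4]);return l==i,c[i],s[i]
E
python3 - <<'E'
from h import *
T=pickle.load(open('top0.pkl','rb'));S=pickle.load(open('side0.pkl','rb'))
def masks(d):
    im=d['image'].astype(int);R,G,B=im[...,0],im[...,1],im[...,2]
    return dict(dark=im.max(2)<80,red=(R>110)&(R>2*G)&(R>2*B),blue=(B>R+40)&(B>G+25))
mt,ms=masks(T),masks(S)
rt=dict(log=('dark',(185,160,235,215)),knob=('dark',(345,215,372,237)),bar=('red',(300,130,350,150)),blue=('blue',(310,190,340,210)))
rs=dict(log=('dark',(200,205,255,260)),knob=('dark',(335,140,360,158)),bar=('red',(250,140,280,160)),blue=('blue',(300,168,320,190)))
P={}
for k in rt:
    a,ca,sa=blob(mt[rt[k][0]],rt[k][1]);b,cb,sb=blob(ms[rs[k][0]],rs[k][1])
    p,e=tri(T,ca,S,cb);P[k]=p;print(k,ca,sa,cb,sb,p.round(4),round(e,4))
    if k=='log':
        ys,xs=np.nonzero(a);rct=cv2.minAreaRect(np.c_[xs,ys].astype(np.float32));print(rct)
        w=np.array([plane(T,u,.07)[:2] for u in cv2.boxPoints(rct)]);print(w, w.mean(0))
        e1=w[1]-w[0];e2=w[2]-w[1];print(np.linalg.norm(e1),np.degrees(np.arctan2(e1[1],e1[0])),np.linalg.norm(e2),np.degrees(np.arctan2(e2[1],e2[0])))
print('knob plane',plane(T,blob(mt['dark'],rt['knob'][1])[1],.184),plane(S,blob(ms['dark'],rs['knob'][1])[1],.184))
cv2.imwrite('pics/crop.png',np.hstack([cv2.resize(T['image'][y:y+130,x:x+100,::-1],(400,520),interpolation=cv2.INTER_CUBIC) for x,y in((165,140),(285,125))]))
E
```

```text
log [208.94764398 186.52356021] [197 172  24  30 382] [226.78821879 233.66619916] [209 213  37  41 713] [0.5838 0.1767 0.0522] 0.007
((208.90003967285156, 186.70001220703125), (13.86362075805664, 28.174455642700195), 26.56505012512207)
[[0.54938028 0.2176876 ]
 [0.6382086  0.17780601]
 [0.61675057 0.13424314]
 [0.52845492 0.1745543 ]] [0.58319859 0.17607276]
0.09737048618164233 -24.17883260309361 0.048560997271839865 -116.22376277209246
knob [356.79452055 224.84931507] [345 215  20  18 146] [347.9245283  149.39622642] [343 144  11  14 106] [ 0.4447 -0.2997  0.1798] 0.007
bar [325.49038462 140.67307692] [311 139  31   4 104] [263.68292683 148.04878049] [256 144  17   9  41] [ 0.7281 -0.2161  0.1391] 0.0039
blue [324.90909091 199.63636364] [321 198   9   4  33] [308.         179.32142857] [305 174   7  11  56] [ 0.542  -0.2222  0.068 ] 0.0015
knob plane [ 0.44757781 -0.29722482  0.184     ] [ 0.43800939 -0.29225388  0.184     ]
```

View pics/crop.png

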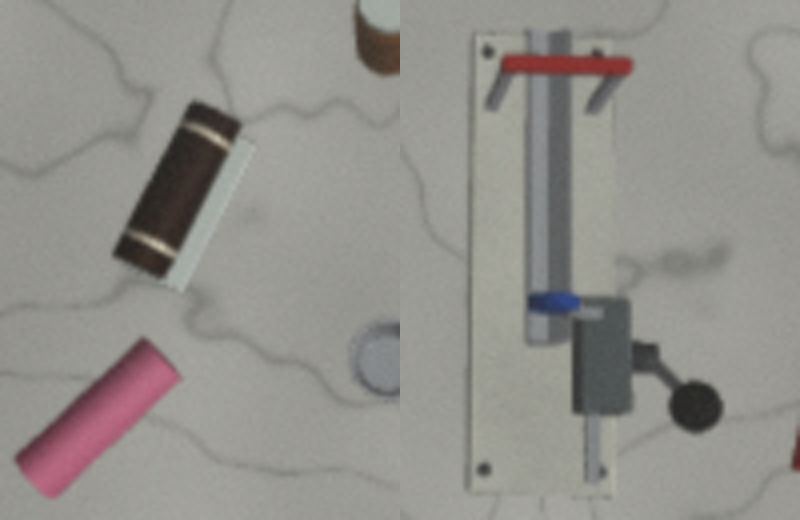

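The crop shows the dark log with its two white rings on the rest, corners at about (192,101), (241,122), (165,279) and (114,254) in the crop. The portioner's screws are at (488,52), (597,53), (484,469) and (602,472), and the knob is at (696,406). The gate faces away from the robot.

Run:
```python
from h import *
T=pickle.load(open('top0.pkl','rb'));S=pickle.load(open('side0.pkl','rb'))
f=lambda c,x,y:(x+(c[0]+.5)/4-.5,y+(c[1]+.5)/4-.5)
L=[f(c,165,140) for c in((192,101),(241,122),(165,279),(114,254))]
w=np.array([plane(T,u,.062)[:2] for u in L]);print('log',w,w.mean(0))
a=(w[0]+w[1]-w[2]-w[3])/2;print('len',np.linalg.norm(a),'yaw',np.arctan2(a[1],a[0]))
R=lambda c,z:plane(T,f((c[0]-400,c[1]),285,125),z)[:2]
s=np.array([R(c,.015) for c in((488,52),(597,53),(602,472),(484,469))]);c=s.mean(0);a=s[0]+s[1]-s[2]-s[3]
print('screws',s,c,np.arctan2(a[1],a[0]))
b=np.array([R(c,.014) for c in((474,33),(613,37),(614,497),(469,492))]);a=b[0]+b[1]-b[2]-b[3];print('base',b,b.mean(0),np.arctan2(a[1],a[0]))
e=[R((526,31),.057),R((571,31),.057),R((525,343),.057),R((570,343),.057)];print('trough',(e[0]+e[1])/2,(e[2]+e[3])/2)
print('knob',R((696,406),.184),'bar',R((502,63),.14),R((632,66),.14),'blue',R((553,301),.09))
ks=(347.5,148.5)
print('side',plane(S,(544/1.5625,233/1.5625),.184),'log side')
def sideproj(p):return proj(S,p)*1.5625
lc=[*w.mean(0),.06];print(sideproj(lc),proj(T,lc))
```

```text
log [[0.66217056 0.16707335]
 [0.64383112 0.12374642]
 [0.50542821 0.18480522]
 [0.52650361 0.22929996]] [0.58448337 0.17623124]
len 0.15026108890385279 yaw -0.42271427584407145
screws [[ 0.78108201 -0.16892747]
 [ 0.78129545 -0.26925106]
 [ 0.39942117 -0.26393896]
 [ 0.40090549 -0.16087307]] [ 0.59067603 -0.21574764] -0.01753837121485779
base [[ 0.79956608 -0.15635147]
 [ 0.79721123 -0.28462405]
 [ 0.37799137 -0.27404668]
 [ 0.3809394  -0.14768929]] [ 0.58892702 -0.21567787] -0.022959059541024427
trough [ 0.7872726  -0.21768787] [ 0.50698682 -0.2113898 ]
knob [ 0.44373498 -0.30269216] bar [ 0.73000336 -0.16405544] [ 0.72866838 -0.27195923] blue [ 0.53839399 -0.21110727]
side [ 0.43833207 -0.29480049  0.184     ] log side
[352.20874588 360.91779157] [209.28755067 186.79014458]
```

Request:
{"op": "drive_tool", "data": {
  "increments": [
    [0, 0, -0.25, 0, 0, 0],
    [0, 0, -0.25, 0, 0, 0],
    [0.1525, -0.1755, 0, 0, 0, 0],
    [0.1525, -0.1755, 0, 0, 0, 0],
    [0.1525, -0.1755, 0, 0, 0, 0],
    [0.1525, -0.1755, 0, 0, 0, 0],
    [0.1525, -0.1755, 0, 0, 0, 0],
    [0.1525, -0.1755, 0, 0, 0, 0],
    [0.1525, -0.1755, 0, 0, 0, 0],
    [0.1525, -0.1755, 0, 0, 0, 0],
    [0.1525, -0.1755, 0, 0, 0, 0],
    [0.1525, -0.1755, 0, 0, 0, 0]
  ],
  "fingers": 1
}}

```text
time_s: 1.3
eef_pos: [0.3751, -0.2378, 0.3017]
tool_rot: [[0.97, 0.244, -0.0], [0.244, -0.97, -0.0], [-0.0, 0.0, -1.0]]
ft_force: [1.0, -1.5, -0.6]
grip_width: 1.003
grasp_force: 0.0
```

Request:
{"op": "drive_tool", "data": {
  "increments": [
    [0.1525, -0.1755, 0, 0, 0, 0],
    [0.1525, -0.1755, 0, 0, 0, 0],
    [0.1525, -0.1755, 0, 0, 0, 0],
    [0.1525, -0.1755, 0, 0, 0, 0],
    [0.1525, -0.1755, 0, 0, 0, 0],
    [0.1525, -0.1755, 0, 0, 0, 0],
    [0.1525, -0.1755, 0, 0, 0, 0],
    [0.1525, -0.1755, 0, 0, 0, 0],
    [0.1525, -0.1755, 0, 0, 0, 0],
    [0.1525, -0.1755, 0, 0, 0, 0],
    [0, 0, 0, 0, 0, 0.0426],
    [0, 0, 0, 0, 0, 0.0426]
  ]
}}

```text
time_s: 2.5
eef_pos: [0.5846, 0.1771, 0.3007]
tool_rot: [[1.0, -0.023, -0.002], [-0.023, -1.0, 0.001], [-0.002, -0.001, -1.0]]
ft_force: [0.6, -0.4, -0.4]
grip_width: 0.999
grasp_force: 0.0
```

Request:
{"op": "drive_tool", "data": {
  "increments": [
    [0, 0, 0, 0, 0, 0.0426],
    [0, 0, 0, 0, 0, 0.0426],
    [0, 0, 0, 0, 0, 0.0426],
    [0, 0, 0.2, 0, 0, 0],
    [0, 0, 0.2, 0, 0, 0],
    [0, 0, 0.2, 0, 0, 0],
    [0, 0, 0, 0, 0, 0],
    [0, 0, 0, 0, 0, 0]
  ]
}}

```text
time_s: 3.3
eef_pos: [0.5848, 0.1752, 0.1821]
tool_rot: [[0.912, -0.41, -0.001], [-0.41, -0.912, -0.0], [-0.001, 0.001, -1.0]]
ft_force: [-0.8, -0.8, 0.7]
grip_width: 1.001
grasp_force: 0.0
```

```bash
cat >> h.py <<'E'
def go(x,y,z,a):
    """difference to a tool-down pose, in tool axes and in move units"""
    from plant import status
    from scipy.spatial.transform import Rotation as Ro
    s=status.observe();R=np.asarray(s['tool_rot']);p=np.asarray(s['eef_pos'])
    c,n=np.cos(a),np.sin(a);G=np.array([[c,n,0],[n,-c,0],[0,0,-1.]])
    print('t',round(s['time_s'],2),'p',p.round(4),'yaw',round(np.arctan2(R[1,0],R[0,0]),4),'q',np.round(s['joint_pos'],2))
    print('shift',(R.T@(np.array([x,y,z])-p)/.2).round(4),'turn',(Ro.from_matrix(R.T@G).as_rotvec()/np.pi).round(4))
E
python3 - <<'E'
from h import *
from plant import viewer
go(.5845,.1762,.043,-.4227)
d=viewer.snapshot('side');im=d['image'][:,:,::-1]
cv2.imwrite('pics/g.png',cv2.resize(im[150:290,160:340],(720,560),interpolation=cv2.INTER_CUBIC))
E
```

```text
t 3.3 p [0.5848 0.1752 0.1821] yaw -0.4223 q [-0.02  0.44 -0.5   1.71  0.23  1.06 -2.58]
shift [-0.0027 -0.0045  0.6956] turn [0.0002 0.0003 0.0001]
```

View pics/g.png

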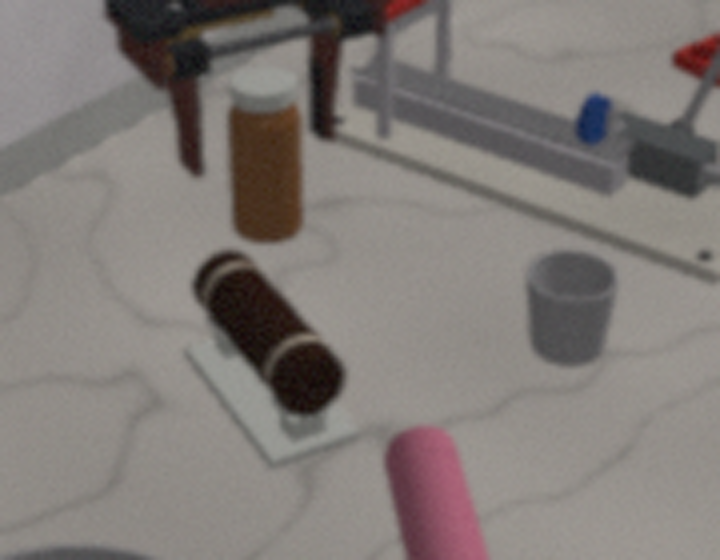

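The side crop shows the open fingertips at (195,170) and (325,135), above and on either side of the log at (268,330), with the way down clear. I'll go down, grip and lift.

Request:
{"op": "drive_tool", "data": {
  "increments": [
    [-0.003, -0.0045, 0.15, 0, 0, 0],
    [0, 0, 0.15, 0, 0, 0],
    [0, 0, 0.15, 0, 0, 0],
    [0, 0, 0.1, 0, 0, 0],
    [0, 0, 0.1, 0, 0, 0],
    [0, 0, 0.045, 0, 0, 0],
    [0, 0, 0, 0, 0, 0],
    [0, 0, 0, 0, 0, 0]
  ]
}}

```text
time_s: 4.15
eef_pos: [0.5861, 0.1768, 0.0446]
tool_rot: [[0.912, -0.41, 0.003], [-0.41, -0.912, 0.001], [0.002, -0.002, -1.0]]
ft_force: [0.4, -0.4, -0.0]
grip_width: 0.997
grasp_force: 0.0
```

Request:
{"op": "drive_tool", "data": {
  "increments": [
    [0, 0, 0, 0, 0, 0],
    [0, 0, 0, 0, 0, 0],
    [0, 0, 0, 0, 0, 0],
    [0, 0, 0, 0, 0, 0],
    [0, 0, 0, 0, 0, 0],
    [0, 0, 0, 0, 0, 0],
    [0, 0, 0, 0, 0, 0],
    [0, 0, 0, 0, 0, 0]
  ],
  "fingers": 0
}}

```text
time_s: 4.95
eef_pos: [0.5848, 0.1762, 0.0429]
tool_rot: [[0.912, -0.41, 0.0], [-0.41, -0.912, -0.0], [0.0, 0.0, -1.0]]
ft_force: [-0.3, 0.0, 2.1]
grip_width: 0.551
grasp_force: 29.8
```

Request:
{"op": "drive_tool", "data": {
  "increments": [
    [0, 0, -0.05, 0, 0, 0],
    [0, 0, -0.15, 0, 0, 0],
    [0, 0, -0.2, 0, 0, 0],
    [0, 0, -0.25, 0, 0, 0],
    [0, 0, -0.25, 0, 0, 0],
    [0.05, 0.085, 0, 0, 0, 0],
    [0.1, 0.17, 0, 0, 0, 0],
    [0.1, 0.17, 0, 0, 0, 0],
    [0.1, 0.17, 0, 0, 0, 0],
    [0.1, 0.17, 0, 0, 0, 0],
    [0.1, 0.17, 0, 0, 0, 0],
    [0.1, 0.17, 0, 0, 0, 0]
  ]
}}

```text
time_s: 6.15
eef_pos: [0.6121, -0.0801, 0.223]
tool_rot: [[0.912, -0.41, -0.001], [-0.41, -0.912, 0.0], [-0.001, 0.0, -1.0]]
ft_force: [0.4, -0.7, -2.8]
grip_width: 0.55
grasp_force: 29.5
```

Request:
{"op": "drive_tool", "data": {
  "increments": [
    [0.1, 0.17, 0, 0, 0, 0],
    [0.1, 0.17, 0, 0, 0, 0],
    [0.1, 0.165, 0, 0, 0, 0],
    [0.05, 0.08, 0, 0, 0, 0],
    [0, 0, 0, 0, 0, -0.032],
    [0, 0, 0, 0, 0, -0.032],
    [0, 0, 0, 0, 0, -0.032],
    [0, 0, 0, 0, 0, -0.032],
    [0, 0, 0.15, 0, 0, 0],
    [0, 0, 0, 0, 0, 0],
    [0, 0, 0, 0, 0, 0],
    [0, 0, 0, 0, 0, 0]
  ]
}}

```text
time_s: 7.35
eef_pos: [0.6292, -0.2137, 0.1941]
tool_rot: [[1.0, -0.02, 0.001], [-0.02, -1.0, -0.0], [0.001, 0.0, -1.0]]
ft_force: [1.0, -0.1, -2.7]
grip_width: 0.546
grasp_force: 29.5
```

Run:
```python
from h import *
from plant import viewer
go(.632,-.2158,.056,-.021)
t=viewer.snapshot('top');d=viewer.snapshot('side')
a=cv2.resize(t['image'][120:260,290:390,::-1],(400,560),interpolation=cv2.INTER_CUBIC)
b=cv2.resize(d['image'][100:240,235:335,::-1],(400,560),interpolation=cv2.INTER_CUBIC)
cv2.imwrite('pics/p.png',np.hstack([a,b]))
```

```text
t 7.35 p [ 0.6292 -0.2137  0.1941] yaw -0.02 q [ 0.55  0.51 -0.45  1.57  0.24  1.12 -1.55]
shift [0.0133 0.0103 0.6904] turn [ 0.     -0.0004  0.0003]
```

View pics/p.png

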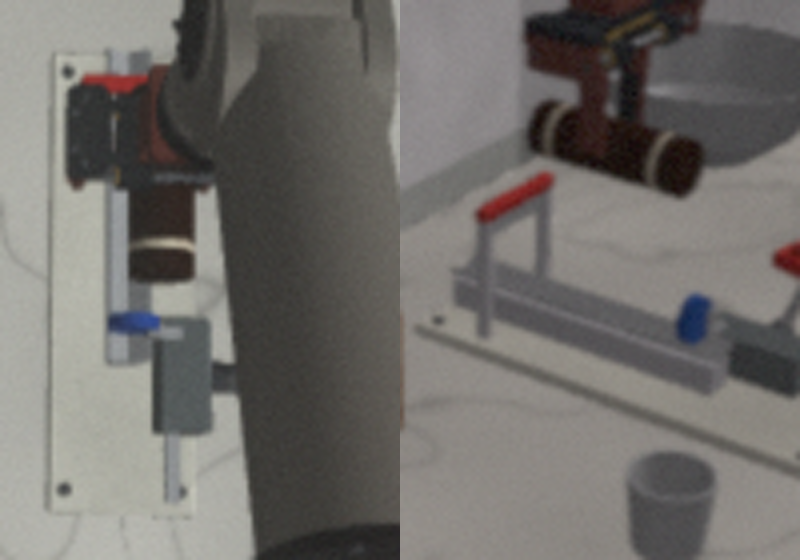

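The left half shows the held log, rear end at about (163,281), and the trough and blue pusher still free at (133,321). The right half shows it hanging level. I'll work out where the log sits in the hand from those pixels.

Run:
```python
from h import *
T=pickle.load(open('top0.pkl','rb'))
f=lambda c:(290+(c[0]+.5)/4-.5,120+(c[1]+.5)/4-.5)
print('rear bottom',plane(T,f((163,281)),.188),'sides',plane(T,f((129,225)),.213),plane(T,f((195,225)),.213))
print('pusher face top',plane(T,f((133,313)),.094), 'trough',[plane(T,f(c),.057) for c in((107,300),(151,300),(106,362))])
```

```text
rear bottom [ 0.55488732 -0.21801556  0.188     ] sides [ 0.59353511 -0.18816149  0.213     ] [ 0.5941082  -0.23864707  0.213     ]
pusher face top [ 0.54455705 -0.21054775  0.094     ] trough [array([ 0.56163167, -0.194704  ,  0.057     ]), array([ 0.56205769, -0.23278732,  0.057     ]), array([ 0.5076466 , -0.19293989,  0.057     ])]
```

Request:
{"op": "drive_tool", "data": {
  "increments": [
    [0.013, 0.009, 0.1, 0, 0, 0],
    [0, 0, 0.15, 0, 0, 0],
    [0, 0, 0.15, 0, 0, 0],
    [0, 0, 0.1, 0, 0, 0],
    [0, 0, 0.08, 0, 0, 0],
    [0, 0, 0.04, 0, 0, 0],
    [0, 0, 0.02, 0, 0, 0],
    [0, 0, 0.01, 0, 0, 0],
    [0, 0, 0, 0, 0, 0],
    [0, 0, 0, 0, 0, 0],
    [0, 0, 0, 0, 0, 0]
  ]
}}

```text
time_s: 8.55
eef_pos: [0.6317, -0.216, 0.0636]
tool_rot: [[1.0, -0.02, 0.001], [-0.02, -1.0, -0.0], [0.001, 0.0, -1.0]]
ft_force: [0.4, -0.2, -2.7]
grip_width: 0.547
grasp_force: 29.5
```

Request:
{"op": "drive_tool", "data": {
  "increments": [
    [0, 0, 0.01, 0, 0, 0],
    [0, 0, 0.01, 0, 0, 0],
    [0, 0, 0.005, 0, 0, 0],
    [0, 0, 0.005, 0, 0, 0],
    [0, 0, 0, 0, 0, 0],
    [0, 0, 0, 0, 0, 0],
    [0, 0, 0, 0, 0, 0]
  ]
}}

```text
time_s: 9.25
eef_pos: [0.6313, -0.216, 0.0584]
tool_rot: [[1.0, -0.02, 0.0], [-0.02, -1.0, -0.001], [0.0, 0.001, -1.0]]
ft_force: [-4.3, 0.2, 7.4]
grip_width: 0.551
grasp_force: 30.3
```

Request:
{"op": "drive_tool", "data": {
  "increments": [
    [0, 0, 0.003, 0, 0, 0],
    [0, 0, 0, 0, 0, 0],
    [0, 0, 0, 0, 0, 0],
    [0, 0, 0, 0, 0, 0]
  ]
}}

```text
time_s: 9.65
eef_pos: [0.6313, -0.2159, 0.0583]
tool_rot: [[1.0, -0.02, 0.0], [-0.02, -1.0, -0.001], [0.0, 0.001, -1.0]]
ft_force: [-6.3, 2.3, 11.5]
grip_width: 0.548
grasp_force: 30.5
```

Request:
{"op": "drive_tool", "data": {
  "increments": [
    [0, 0, 0, 0, 0, 0],
    [0, 0, 0, 0, 0, 0],
    [0, 0, 0, 0, 0, 0],
    [0, 0, 0, 0, 0, 0],
    [0, 0, 0, 0, 0, 0],
    [0, 0, 0, 0, 0, 0],
    [0, 0, 0, 0, 0, 0],
    [0, 0, 0, 0, 0, 0]
  ],
  "fingers": 1
}}

```text
time_s: 10.45
eef_pos: [0.6312, -0.2159, 0.0562]
tool_rot: [[1.0, -0.02, -0.0], [-0.02, -1.0, 0.0], [-0.0, -0.0, -1.0]]
ft_force: [0.4, -0.9, -0.1]
grip_width: 0.999
grasp_force: 0.0
```

Request:
{"op": "drive_tool", "data": {
  "increments": [
    [0, 0, -0.1, 0, 0, 0],
    [0, 0, -0.2, 0, 0, 0],
    [0, 0, -0.25, 0, 0, 0],
    [0, 0, -0.25, 0, 0, 0],
    [0, 0, -0.25, 0, 0, 0],
    [0, 0, 0, 0, 0, 0]
  ]
}}

```text
time_s: 11.05
eef_pos: [0.6352, -0.2162, 0.275]
tool_rot: [[1.0, -0.02, 0.013], [-0.02, -1.0, -0.004], [0.013, 0.003, -1.0]]
ft_force: [0.7, 0.2, 0.3]
grip_width: 1.001
grasp_force: 0.0
```

Run:
```python
from h import *
from plant import viewer
go(.43,-.305,.27,-.021)
t=viewer.snapshot('top');d=viewer.snapshot('side')
a=cv2.resize(t['image'][120:260,290:390,::-1],(400,560),interpolation=cv2.INTER_CUBIC)
b=cv2.resize(d['image'][130:230,240:340,::-1],(400,400),interpolation=cv2.INTER_CUBIC)
cv2.imwrite('pics/q.png',np.hstack([a,np.vstack([b,np.zeros((160,400,3),np.uint8)])]))
```

```text
t 11.05 p [ 0.6352 -0.2162  0.275 ] yaw -0.0204 q [ 0.56  0.45 -0.47  1.46  0.21  1.26 -1.52]
shift [-1.0172  0.4648  0.0131] turn [ 0.001  -0.0042  0.0002]
```

View pics/q.png

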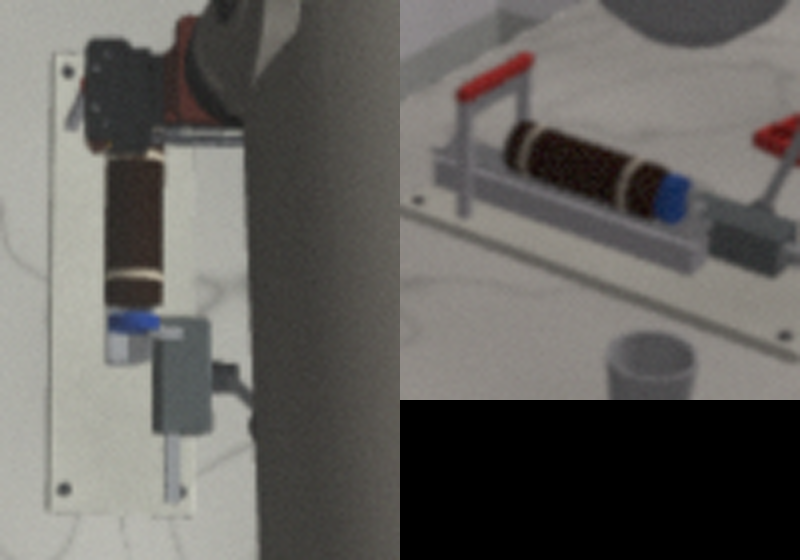

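The left half shows the log lying straight in the trough at (135,230), with its rear end just ahead of the blue pusher at (133,321). The right half shows it seated and clear of the gate. Next I'll go behind the knob with the fingers shut.

Request:
{"op": "drive_tool", "data": {
  "increments": [
    [-0.18, 0.065, 0, 0, 0, 0],
    [-0.18, 0.065, 0, 0, 0, 0],
    [-0.18, 0.065, 0, 0, 0, 0],
    [-0.18, 0.065, 0, 0, 0, 0],
    [-0.18, 0.065, 0, 0, 0, 0],
    [-0.17, 0.065, 0, 0, 0, 0],
    [-0.17, 0.065, 0, 0, 0, 0],
    [0, 0, 0, 0, 0, 0],
    [0, 0, 0, 0, 0, 0],
    [0, 0, 0, 0, 0, 0]
  ],
  "fingers": 0
}}

```text
time_s: 12.15
eef_pos: [0.3819, -0.301, 0.2654]
tool_rot: [[1.0, -0.019, -0.001], [-0.019, -1.0, 0.001], [-0.001, -0.001, -1.0]]
ft_force: [0.1, -0.4, 0.1]
grip_width: 0.134
grasp_force: 0.0
```

Run:
```python
from h import *
go(.390,-.302,.172,-.021)
```

```text
t 12.15 p [ 0.3819 -0.301   0.2654] yaw -0.0191 q [ 0.93  0.13 -0.42  1.89  0.06  1.13 -1.11]
shift [0.0408 0.0046 0.4671] turn [-0.0004  0.0002  0.0006]
```

Request:
{"op": "drive_tool", "data": {
  "increments": [
    [0.02, 0.005, 0.15, 0, 0, 0],
    [0.02, 0, 0.15, 0, 0, 0],
    [0, 0, 0.1, 0, 0, 0],
    [0, 0, 0.067, 0, 0, 0],
    [0.05, 0, 0, 0, 0, 0],
    [0, 0, 0, 0, 0, 0],
    [0, 0, 0, 0, 0, 0],
    [0, 0, 0, 0, 0, 0]
  ]
}}

```text
time_s: 12.95
eef_pos: [0.4, -0.3035, 0.1738]
tool_rot: [[1.0, -0.02, 0.001], [-0.02, -1.0, -0.001], [0.001, 0.001, -1.0]]
ft_force: [0.3, -0.8, -0.1]
grip_width: 0.0
grasp_force: 0.0
```

Run:
```python
from h import *
from plant import viewer
go(.525,-.304,.172,-.021)
d=viewer.snapshot('side')
cv2.imwrite('pics/k.png',cv2.resize(d['image'][110:230,250:400,::-1],(750,600),interpolation=cv2.INTER_CUBIC))
```

```text
t 12.95 p [ 0.4    -0.3035  0.1738] yaw -0.0202 q [ 0.89  0.25 -0.42  1.97  0.13  0.94 -1.19]
shift [ 0.6248 -0.0102  0.0098] turn [ 0.0003 -0.0004  0.0003]
```

View pics/k.png

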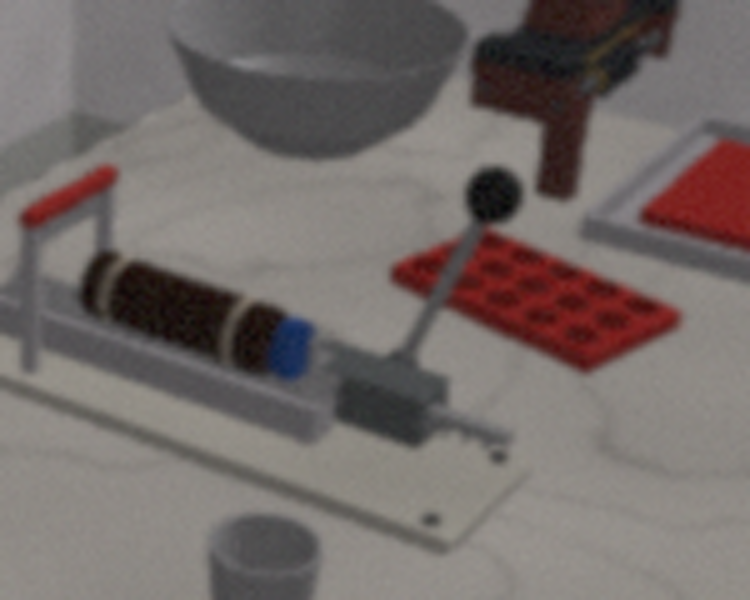

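The closed fingertip at (558,185) stands just behind the knob at (493,195), at the same height. Now the first stroke.

Request:
{"op": "drive_tool", "data": {
  "increments": [
    [0.05, 0, 0, 0, 0, 0],
    [0.05, 0, 0, 0, 0, 0],
    [0.06, 0, 0, 0, 0, 0],
    [0.06, 0, 0, 0, 0, 0],
    [0.06, 0, 0, 0, 0, 0],
    [0.06, 0, 0, 0, 0, 0],
    [0.06, 0, 0, 0, 0, 0],
    [0.06, 0, 0, 0, 0, 0],
    [0.06, 0, 0, 0, 0, 0],
    [0.04, 0, 0, 0, 0, 0],
    [0, 0, 0, 0, 0, 0],
    [0, 0, 0, 0, 0, 0]
  ]
}}

```text
time_s: 14.2
eef_pos: [0.5114, -0.3056, 0.1726]
tool_rot: [[1.0, -0.02, -0.0], [-0.02, -1.0, 0.0], [-0.0, -0.0, -1.0]]
ft_force: [-2.5, -1.8, 2.7]
grip_width: 0.006
grasp_force: 1.4
```

Request:
{"op": "drive_tool", "data": {
  "increments": [
    [0.03, 0, 0, 0, 0, 0],
    [0.02, 0, 0, 0, 0, 0],
    [0, 0, 0, 0, 0, 0],
    [0, 0, 0, 0, 0, 0]
  ]
}}

```text
time_s: 14.6
eef_pos: [0.5209, -0.3053, 0.1723]
tool_rot: [[1.0, -0.02, -0.001], [-0.02, -1.0, 0.001], [-0.001, -0.001, -1.0]]
ft_force: [-4.0, 0.6, -1.7]
grip_width: 0.005
grasp_force: 1.6
```

Request:
{"op": "drive_tool", "data": {
  "increments": [
    [0.015, 0, 0, 0, 0, 0],
    [0.015, 0, 0, 0, 0, 0],
    [0, 0, 0, 0, 0, 0],
    [0, 0, 0, 0, 0, 0]
  ]
}}

```text
time_s: 15.0
eef_pos: [0.5238, -0.3054, 0.1722]
tool_rot: [[1.0, -0.021, -0.007], [-0.021, -1.0, 0.001], [-0.007, -0.001, -1.0]]
ft_force: [-13.5, 2.5, 4.8]
grip_width: 0.006
grasp_force: 7.1
```

Request:
{"op": "drive_tool", "data": {
  "increments": [
    [-0.1, 0, 0, 0, 0, 0],
    [-0.12, 0, 0, 0, 0, 0],
    [-0.14, 0, 0, 0, 0, 0],
    [-0.14, 0, 0, 0, 0, 0],
    [-0.14, 0, 0, 0, 0, 0],
    [0, 0, 0, 0, 0, 0],
    [0, 0, 0, 0, 0, 0],
    [0, 0, 0, 0, 0, 0],
    [0, 0, 0, 0, 0, 0],
    [0, 0, 0, 0, 0, 0],
    [0, 0, 0, 0, 0, 0],
    [0, 0, 0, 0, 0, 0]
  ]
}}

```text
time_s: 16.2
eef_pos: [0.3997, -0.3031, 0.1728]
tool_rot: [[1.0, -0.02, 0.0], [-0.02, -1.0, 0.0], [0.0, -0.0, -1.0]]
ft_force: [0.2, -0.7, -1.3]
grip_width: 0.005
grasp_force: 0.0
```

```bash
cat >> h.py <<'E'
def check():
    from plant import viewer
    d=viewer.snapshot('side');im=d['image'].astype(int);R,G,B=im[...,0],im[...,1],im[...,2]
    S=pickle.load(open('side0.pkl','rb'))
    def bc(d):
        im=d['image'].astype(int);R,G,B=im[...,0],im[...,1],im[...,2]
        return blob((B>R+40)&(B>G+25),(260,160,325,195))[1:],blob(im.max(2)<50,(330,138,360,160))[1:]
    for q in(S,d):
        (c,s),(k,s2)=bc(q);print('blue',plane(q,c,.075).round(4),s,'knob',k.round(1),plane(q,k,.184).round(4),s2)
    return d
E
python3 - <<'E'
from h import *
check();go(.400,-.3035,.1735,-.021)
E
```

```text
blue [ 0.5353 -0.2107  0.075 ] [305 174   7  11  56] knob [348.1 148.7] [ 0.4398 -0.2979  0.184 ] [344 144  10  10  78]
blue [ 0.5512 -0.2105  0.075 ] [301 173   7  11  62] knob [348.3 148.7] [ 0.4394 -0.2984  0.184 ] [344 144  10  10  80]
t 16.25 p [ 0.3996 -0.3031  0.1728] yaw -0.02 q [ 0.89  0.26 -0.43  1.97  0.13  0.94 -1.19]
shift [ 0.0022  0.0018 -0.0036] turn [-0.     -0.      0.0003]
```

Pusher advanced about 16 mm (one notch), and the lever is home. Now the second stroke.

Request:
{"op": "drive_tool", "data": {
  "increments": [
    [0.05, 0, 0, 0, 0, 0],
    [0.05, 0, 0, 0, 0, 0],
    [0.06, 0, 0, 0, 0, 0],
    [0.06, 0, 0, 0, 0, 0],
    [0.06, 0, 0, 0, 0, 0],
    [0.06, 0, 0, 0, 0, 0],
    [0.06, 0, 0, 0, 0, 0],
    [0.06, 0, 0, 0, 0, 0],
    [0.06, 0, 0, 0, 0, 0],
    [0.06, 0, 0, 0, 0, 0],
    [0.06, 0, 0, 0, 0, 0],
    [0, 0, 0, 0, 0, 0]
  ]
}}

```text
time_s: 17.45
eef_pos: [0.5235, -0.3059, 0.1716]
tool_rot: [[1.0, -0.021, -0.011], [-0.021, -1.0, 0.002], [-0.011, -0.001, -1.0]]
ft_force: [-15.6, 0.0, 9.2]
grip_width: 0.008
grasp_force: 8.8
```

Request:
{"op": "drive_tool", "data": {
  "increments": [
    [0, 0, 0, 0, 0, 0],
    [0, 0, 0, 0, 0, 0],
    [0, 0, 0, 0, 0, 0]
  ]
}}

```text
time_s: 17.75
eef_pos: [0.5235, -0.3058, 0.1717]
tool_rot: [[1.0, -0.021, -0.009], [-0.021, -1.0, 0.001], [-0.009, -0.001, -1.0]]
ft_force: [-14.2, 0.8, 7.3]
grip_width: 0.006
grasp_force: 7.7
```

Request:
{"op": "drive_tool", "data": {
  "increments": [
    [-0.1, 0, 0, 0, 0, 0],
    [-0.12, 0, 0, 0, 0, 0],
    [-0.14, 0, 0, 0, 0, 0],
    [-0.14, 0, 0, 0, 0, 0],
    [-0.14, 0, 0, 0, 0, 0],
    [0, 0, 0, 0, 0, 0],
    [0, 0, 0, 0, 0, 0],
    [0, 0, 0, 0, 0, 0],
    [0, 0, 0, 0, 0, 0],
    [0, 0, 0, 0, 0, 0],
    [0, 0, 0, 0, 0, 0],
    [0, 0, 0, 0, 0, 0]
  ]
}}

```text
time_s: 18.95
eef_pos: [0.3996, -0.3031, 0.1728]
tool_rot: [[1.0, -0.02, 0.0], [-0.02, -1.0, 0.0], [0.0, -0.0, -1.0]]
ft_force: [0.6, 0.2, 0.6]
grip_width: 0.005
grasp_force: 0.0
```

Run:
```python
from h import *
check();go(.400,-.3035,.1735,-.021)
```

```text
blue [ 0.5353 -0.2107  0.075 ] [305 174   7  11  56] knob [348.1 148.7] [ 0.4398 -0.2979  0.184 ] [344 144  10  10  78]
blue [ 0.5665 -0.2118  0.075 ] [297 171   8  12  66] knob [348.3 148.7] [ 0.4394 -0.298   0.184 ] [344 144  10  10  78]
t 19.0 p [ 0.3995 -0.3031  0.1728] yaw -0.02 q [ 0.9   0.26 -0.43  1.97  0.13  0.94 -1.19]
shift [ 0.0023  0.0017 -0.0034] turn [-0.     -0.      0.0003]
```

The second notch is done (31 mm in all). Now the third stroke.

Request:
{"op": "drive_tool", "data": {
  "increments": [
    [0.05, 0, 0, 0, 0, 0],
    [0.05, 0, 0, 0, 0, 0],
    [0.06, 0, 0, 0, 0, 0],
    [0.06, 0, 0, 0, 0, 0],
    [0.06, 0, 0, 0, 0, 0],
    [0.06, 0, 0, 0, 0, 0],
    [0.06, 0, 0, 0, 0, 0],
    [0.06, 0, 0, 0, 0, 0],
    [0.06, 0, 0, 0, 0, 0],
    [0.06, 0, 0, 0, 0, 0],
    [0.06, 0, 0, 0, 0, 0],
    [0, 0, 0, 0, 0, 0]
  ]
}}

```text
time_s: 20.2
eef_pos: [0.5235, -0.3058, 0.1716]
tool_rot: [[1.0, -0.021, -0.011], [-0.021, -1.0, 0.002], [-0.011, -0.001, -1.0]]
ft_force: [-15.4, 1.4, 8.9]
grip_width: 0.005
grasp_force: 8.9
```

Request:
{"op": "drive_tool", "data": {
  "increments": [
    [0, 0, 0, 0, 0, 0],
    [0, 0, 0, 0, 0, 0],
    [0, 0, 0, 0, 0, 0]
  ]
}}

```text
time_s: 20.5
eef_pos: [0.5235, -0.3058, 0.1717]
tool_rot: [[1.0, -0.021, -0.009], [-0.021, -1.0, 0.001], [-0.009, -0.001, -1.0]]
ft_force: [-14.9, 0.9, 6.8]
grip_width: 0.008
grasp_force: 7.8
```

Request:
{"op": "drive_tool", "data": {
  "increments": [
    [-0.1, 0, 0, 0, 0, 0],
    [-0.12, 0, 0, 0, 0, 0],
    [-0.14, 0, 0, 0, 0, 0],
    [-0.14, 0, 0, 0, 0, 0],
    [-0.14, 0, 0, 0, 0, 0],
    [0, 0, 0, 0, 0, 0],
    [0, 0, 0, 0, 0, 0],
    [0, 0, 0, 0, 0, 0],
    [0, 0, 0, 0, 0, 0],
    [0, 0, 0, 0, 0, 0],
    [0, 0, 0, 0, 0, 0],
    [0, 0, 0, 0, 0, 0]
  ]
}}

```text
time_s: 21.7
eef_pos: [0.3996, -0.3031, 0.1728]
tool_rot: [[1.0, -0.02, 0.0], [-0.02, -1.0, 0.0], [0.0, -0.0, -1.0]]
ft_force: [-0.0, -0.2, -0.4]
grip_width: 0.005
grasp_force: 0.0
```

Run:
```python
from h import *
check();go(.400,-.3035,.1735,-.021)
```

```text
blue [ 0.5353 -0.2107  0.075 ] [305 174   7  11  56] knob [348.1 148.7] [ 0.4398 -0.2979  0.184 ] [344 144  10  10  78]
blue [ 0.5815 -0.2108  0.075 ] [293 170   8  12  66] knob [348.1 148.7] [ 0.4398 -0.2979  0.184 ] [344 144  10  10  78]
t 21.75 p [ 0.3995 -0.3031  0.1728] yaw -0.02 q [ 0.9   0.26 -0.43  1.97  0.13  0.94 -1.19]
shift [ 0.0023  0.0017 -0.0034] turn [-0.     -0.      0.0003]
```

The third notch is done (46 mm). Now the fourth and last stroke.

Request:
{"op": "drive_tool", "data": {
  "increments": [
    [0.05, 0, 0, 0, 0, 0],
    [0.05, 0, 0, 0, 0, 0],
    [0.06, 0, 0, 0, 0, 0],
    [0.06, 0, 0, 0, 0, 0],
    [0.06, 0, 0, 0, 0, 0],
    [0.06, 0, 0, 0, 0, 0],
    [0.06, 0, 0, 0, 0, 0],
    [0.06, 0, 0, 0, 0, 0],
    [0.06, 0, 0, 0, 0, 0],
    [0.06, 0, 0, 0, 0, 0],
    [0.06, 0, 0, 0, 0, 0],
    [0, 0, 0, 0, 0, 0]
  ]
}}

```text
time_s: 22.95
eef_pos: [0.5235, -0.3058, 0.1716]
tool_rot: [[1.0, -0.021, -0.011], [-0.021, -1.0, 0.002], [-0.011, -0.001, -1.0]]
ft_force: [-15.2, 1.4, 9.8]
grip_width: 0.006
grasp_force: 9.0
```

Request:
{"op": "drive_tool", "data": {
  "increments": [
    [0, 0, 0, 0, 0, 0],
    [0, 0, 0, 0, 0, 0],
    [0, 0, 0, 0, 0, 0]
  ]
}}

```text
time_s: 23.25
eef_pos: [0.5235, -0.3058, 0.1717]
tool_rot: [[1.0, -0.021, -0.009], [-0.021, -1.0, 0.001], [-0.009, -0.001, -1.0]]
ft_force: [-13.6, 0.6, 7.7]
grip_width: 0.006
grasp_force: 7.8
```

Request:
{"op": "drive_tool", "data": {
  "increments": [
    [-0.1, 0, 0, 0, 0, 0],
    [-0.12, 0, 0, 0, 0, 0],
    [-0.14, 0, 0, 0, 0, 0],
    [-0.14, 0, 0, 0, 0, 0],
    [-0.14, 0, 0, 0, 0, 0],
    [-0.05, 0, 0, 0, 0, 0],
    [0, 0, 0, 0, 0, 0],
    [0, 0, 0, 0, 0, 0],
    [0, 0, 0, 0, 0, 0],
    [0, 0, 0, 0, 0, 0],
    [0, 0, 0, 0, 0, 0],
    [0, 0, 0, 0, 0, 0]
  ]
}}

```text
time_s: 24.45
eef_pos: [0.3898, -0.3029, 0.1728]
tool_rot: [[1.0, -0.02, 0.0], [-0.02, -1.0, 0.0], [0.0, -0.0, -1.0]]
ft_force: [0.1, 0.2, 0.2]
grip_width: 0.004
grasp_force: 0.0
```

Run:
```python
from h import *
d=check()
cv2.imwrite('pics/z.png',cv2.resize(d['image'][110:230,235:385,::-1],(750,600),interpolation=cv2.INTER_CUBIC))
```

```text
blue [ 0.5353 -0.2107  0.075 ] [305 174   7  11  56] knob [348.1 148.7] [ 0.4398 -0.2979  0.184 ] [344 144  10  10  78]
blue [ 0.5969 -0.2131  0.075 ] [290 169   7  12  64] knob [348.2 148.8] [ 0.4395 -0.2976  0.184 ] [344 144  10  10  77]
```

View pics/z.png

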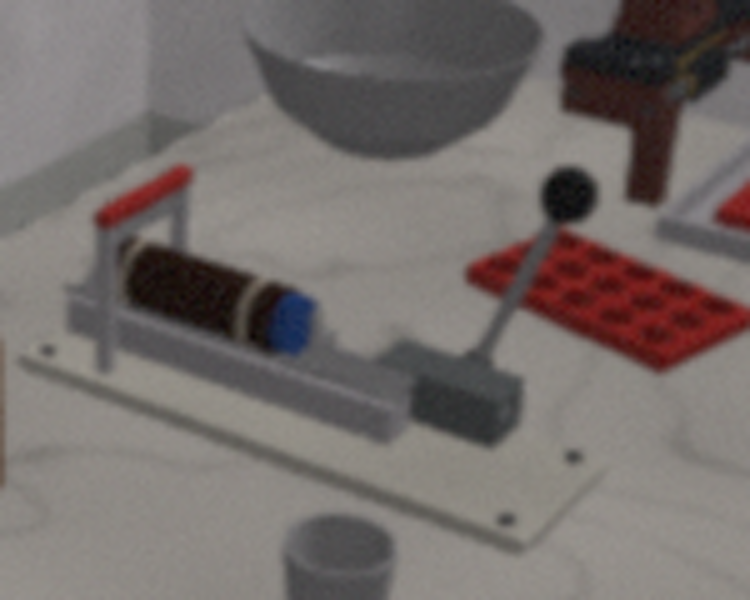

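The log's front end is through the gate at (145,270) and its rear is against the blue pusher at (293,322). The pusher has moved about 61 mm, the lever is home with its knob at (570,195), and the fingers are clear.

```bash
python3 -c "
from plant import job
print(job.sign_off())"
```

```text
the job is handed in; nothing more can be done
None
```

The log is in the trough and has been fed out through the gate with four full strokes (pusher moved about 61 mm by camera), the lever is home, the arm is clear, and the job is handed in; no verdict was returned.

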